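# Push the loaded parts tray over the sill into its bay

### The job

Put the loaded parts tray away in the low-roofed steel bay: first tip its front end up onto the bay's raised sill while its back end stays on the table, then push it in from the back until the whole tray has dropped behind the sill and stands level on the bay's floor, front end first. Never carry the tray through the air, never ram it, keep the bolts and the nut in it, and leave the grease tin, the battery pack and the flat bar where they are.

Things in the scene. Friction and masses are not known exactly. Their poses are not given: they have to be found in the camera images.
- tray: loose open light grey sheet-metal parts tray, 160 long (its x) x 100 wide (y) x 35 mm high, walls and floor 4 mm, under 1 kg loaded. Origin: centre of the underside, x to the front end (the end nearest the bay), z up. An upright tab stands in the middle of each end.
- tab_front (a point): centre of the front tab's top, (75, 0, 78) mm in the tray's frame. Each tab is 30 wide (y) x 10 mm thick (x), stands 43 mm clear above the walls, its outer face flush with the end wall; it can be pinched from above or pushed on its outer face
- tab_back (a point): centre of the back tab's top, (-75, 0, 78) mm in the tray's frame; a tab like the front one
- tray_front (a point): middle of the tray's front bottom edge, (80, 0, 0) mm in the tray's frame
- tray_back (a point): middle of the tray's back bottom edge, (-80, 0, 0) mm in the tray's frame
- bay: dark steel storage bay, fixed to the table. Origin on the table under the middle of the sill; x leads into the bay, z up. Sill: bright steel bar across the mouth, x = -7 to 7 mm, top 20 mm above the table. Behind it the floor plate lies 8 mm above the table, up to the back stop at x = 175 mm (168 mm clear for the 160 mm tray).
- bay_roof (a point): middle of the front edge of the bay's roof, (100, 0, 144) mm in the bay's frame. Roof and side plates cover x = 100 to 181 mm, underside of the roof 140 mm above the table: a gripper cannot hold the front tab all the way in. Low side guides, 45 mm high, inner faces at y = -56 and 56 mm, start near the sill, flared outward at the mouth to about 70 mm at x = -15 mm
- bay_sill (a point): middle of the sill's top face, (0, 0, 20) mm in the bay's frame. Sill and bay floor are polished and slippery (friction about 0.3, the table about 0.6). Pushing the tilted tray up over the sill from behind takes up to about 25 N until its middle is past the sill; it then tips nose down by itself if the push is eased, its back end up to 35 mm high
- bolt_0: hex bolt about 80 mm long, 27 mm head, lying lengthwise loose in the tray; origin at the middle of its underside
- bolt_1: second such bolt, lying beside the first; origin likewise
- nut_m24: large hex nut, 36 x 41 x 19 mm, lying loose in the tray's front half; origin at the centre of its underside
- grease_tin: round blue tin, 68 mm across, 60 high, bystander; origin at the centre of its underside
- battery_pack: black tool battery, 70 x 115 x 61 mm, bystander; origin at the centre of its underside
- offcut_flat: flat steel bar offcut, 40 x 145 x 12 mm, bystander; origin at the centre of its underside
Things that resemble listed ones, but are neither listed nor needed, are in the scene too. What is shaped like the bolt_0 but turquoise or white is not meant.

How it is judged:
By the outcome, as a careful person would: the job done as asked, in the order asked, and still so for the second after the job is handed in, with the robot touching nothing.
It also fails if it takes over 58 s, if anything falls off the work surface, if the arm or the gripper's body presses on something with over 40 N, if the wrist force passes 120 N, or if a joint passes its speed limit or range.

### The arm

A 7-joint arm with a two-finger parallel gripper is mounted at the origin on a cart in front of the work surface, level with it; the furniture and walls round the work are solid. World frame = base frame: x ahead of the robot, y to its left, z up, the work surface at z = 0. Lengths are in mm, angles in rad, forces in N, time in s.
With the tool pointing down it reaches from about 400 to 875 mm from the base axis. Payload 4.4 kg.
Tool frame: the origin (TCP) lies on the mounting face of the last link; the fingertips stand 173 mm ahead of it and the grasp point (between the pads) lies 155 mm ahead of it (r.hold_point_z is the z of the grasp point in the tool frame, in mm); z points along the fingers, y is the line along which they close (so a half turn about z gives the same grasp; the last joint's range is limited). The gripper opens to 85 mm and grips with 20 to 120 N. Pads are 22 mm wide; open, the fingers measure 114 mm over their backs; the gripper's body (76 mm by 85 mm) begins 54 mm behind the grasp point. The pads swing forward as they close: fully open they stand 13 mm farther back than shut.
Start: joints at [-0.066, 0.628, 0.038, 1.517, -0.027, 0.996, -0.02], TCP at [650.012, 0.021, 404.713] pointing down, gripper open.
Joint ranges: [-3.06, 3.06], [-0.37, 2.12], [-1.25, 1.32], [0.18, 2.47], [-1.1, 4.24], [0.23, 1.98], [-2.94, 2.94]. Speed limits (rad/s): [2.57, 2.57, 3.14, 3.14, 3.14, 3.14, 3.14].

### API

Orientations are given as a rotation vector (axis times angle).
In Python, from workcell import state, snapshot, order, r gives the robot as it stands. The module is installed in compiled form; this text tells all that it offers.
- The arm moves only by the tool arm_command, never from a script. Its argument "commands" is a list of rows, each an object with "jaw": the finger opening in m, from 0 to 0.0854; "translation": the shift along the tool's x, y, z in m, a list of three; "delta_rot": the turn, a rotation vector about the tool's x, y, z in degrees, a list of three. In form: [{"jaw": jaw, "translation": [tx, ty, tz], "delta_rot": [wx, wy, wz]}, ...]. A call has 1 to 12 rows; each row is the pose to reach, as a shift and turn from the pose commanded when the call began, along the tool's axes at that moment; what a row does not reach only later rows make up. A row lasts 1/12 s, in which the tool goes at most 41.7 mm and 7.16 degrees, less where a joint would pass 70% of its speed; a pose out of reach is approached as far as the arm can. A call with a gripper value outside its range is refused whole. The fingers move at their own pace and stop on an object; "squeeze" is the grip in N (left out, the last holds). Time passes only in rows, so rows that repeat a pose let the fingers close. It gives the time, the measured TCP pose, the force, the opening and the grip force at its end, in the units of the state.
- state(): the state, without advancing time (a new reading comes with each control period).
- snapshot(name): name is "scene" or "side" or "wrist"; returns a dict with "image" (400x640x3 uint8, blue, green, red), "z_map" (400x640 float32, mm along the optical axis (not along the pixel's ray), 0 where there is no reading), "mtx" (3x3 intrinsics, pixels), "rvec" (rotation vector, rad) and "tvec" (3), from world to camera coordinates, as OpenCV has them. Camera axes: x right, y down, z forward; pixel columns grow to the right and rows downward; lengths in mm; the calibration is good to about 2 mm. A picture is of the moment at which its call begins.
- order.sign_off(): hands the job in; it is judged then, once.
The state is a dict: "time": time; "joint_pos": joint angles; "dq": joint speeds; "joint_torque": joint torques, N m; "tcp_pos": TCP position; "tool_rot": TCP orientation; "force": force on the tool from outside, world axes, zero at the start; "ft_torque": the same for the moment, N m; "finger_gap": opening from 0.0 (shut) to 1.0 (fully open); "grip_force": force on a finger pad.
Only numpy, scipy, OpenCV 4.12 (cv2) and the standard library are available. Lean on these libraries where they do the work, as an engineer would, in place of code of your own. Each camera call takes 0.05 s, during which the arm holds its last target. There are 200 camera calls.

## Working session

There is one attempt and no reset: what is moved stays moved. The work goes in short steps, Python scripts to look and compute and a tool call to move; the robot and the scene stay as the last step left them, time stands still between calls to the robot, and variables do not carry over. Pictures are saved under pics/ and viewed, at most 10 in all, crops included, and the job is handed in when it is done.

Besides the shell and the picture viewer there is one more tool, called after "Request:" in YAML: its name, and indented under it one key for each argument. arm_command: Moves the arm, as the interface text tells. Its arguments: {"type":"object","properties":{"commands":{"type":"array","items":{"type":"object","properties":{"jaw":{"type":"number"},"translation":{"type":"array","items":{"type":"number"}},"delta_rot":{"type":"array","items":{"type":"number"}}}}},"squeeze":{"type":"number"}},"required":["commands"]}

```bash
mkdir -p pics; cat > h.py <<'E'
import numpy as np, cv2
from workcell import state, snapshot, order, r
def pts(s):
    R,_=cv2.Rodrigues(np.array(s["rvec"],float)); K=np.array(s["mtx"]); z=s["z_map"].astype(float)
    v,u=np.mgrid[0:z.shape[0],0:z.shape[1]]
    c=np.stack([(u-K[0,2])/K[0,0]*z,(v-K[1,2])/K[1,1]*z,z],-1)
    P=(c-np.array(s["tvec"]).ravel())@R
    P[z<=0]=np.nan
    return P
E
python3 - <<'E'
from h import *
import pickle
for n in ["scene","side"]:
    s=snapshot(n); cv2.imwrite(f"pics/{n}0.png",s["image"]); pickle.dump(s,open(n+"0.pkl","wb"))
    R,_=cv2.Rodrigues(np.array(s["rvec"],float)); print(n,-R.T@np.array(s["tvec"]).ravel())
print(state())
E
```

```text
scene [ 11.23087837 590.42936126 621.66885097]
side [ 323.39099432 -743.32290216  795.0487098 ]
{'time': 0.1, 'joint_pos': array([-0.06577601,  0.6292854 ,  0.03843502,  1.51826546, -0.02702473,
        0.99630326, -0.01998408]), 'dq': array([-0.00149803, -0.00106927,  0.00036204, -0.00307006, -0.00128015,
       -0.00127238, -0.00164241]), 'joint_torque': array([ 3.65140630e-03, -5.64529252e+01,  1.23032581e+00, -1.93971133e+01,
        1.11524854e-02,  5.46943455e-03, -1.37002465e-05]), 'tcp_pos': array([6.49738677e+02, 2.65394249e-02, 4.03860823e+02]), 'tool_rot': array([-2.22058047e+00, -2.22055029e+00,  1.92862533e-03]), 'force': array([-0.11395429,  0.78049948,  0.12184137]), 'ft_torque': array([0.00670088, 0.06251003, 0.00945619]), 'grip_force': 0.0, 'finger_gap': 1.0027974589377386}
```

View pics/scene0.png

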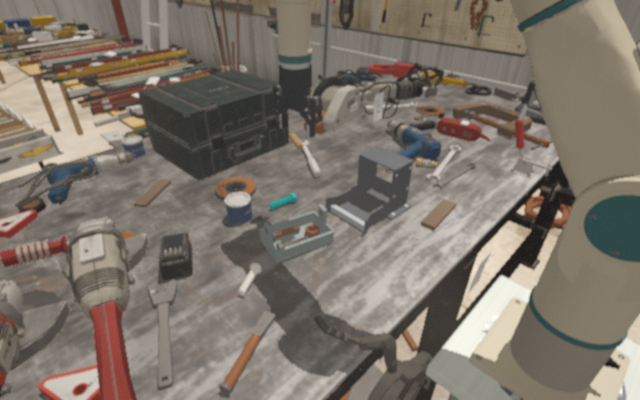

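View pics/side0.png

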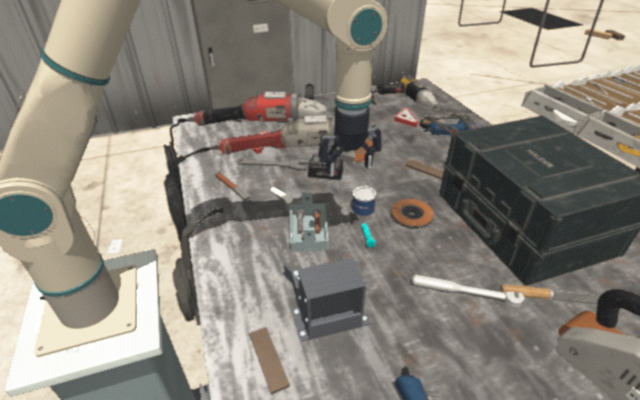

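The scene view shows the tray at (297,235) and the bay at (370,190) with its sill at (345,215). In the side view they are at (308,225) and (330,300). The tin is at (363,200), the battery at (325,165) and the bar at (267,358) in the side view. The lookalikes are a turquoise bolt at (368,235) and a white one at (279,192). The only tray-like object is the light grey one with the tabs.

```bash
python3 - <<'E'
from h import *
import pickle
from scipy import ndimage as N
for n,box in [("scene",(255,205,340,262)),("scene",(325,140,415,235)),("side",(282,190,335,252)),("side",(280,258,372,340))]:
    s=pickle.load(open(n+"0.pkl","rb")); P=pts(s); x0,y0,x1,y1=box
    Q=P[y0:y1,x0:x1].reshape(-1,3); Q=Q[~np.isnan(Q[:,0])]
    m=Q[:,2]>6; Q=Q[m]
    print(n,box,len(Q),"min",Q.min(0).round(),"max",Q.max(0).round())
    for lo,hi in [(8,26),(26,33),(30,40),(40,50),(60,74),(74,85),(125,139),(139,150)]:
        q=Q[(Q[:,2]>lo)&(Q[:,2]<hi)]
        if len(q)>4: 
            rc=cv2.minAreaRect(q[:,:2].astype(np.float32)); print(lo,hi,len(q),q.mean(0).round(1),q[:,:2].min(0).round(),q[:,:2].max(0).round(),np.round(rc[0],1),np.round(rc[1],1),round(rc[2],1))
ims=[]
for n,box in [("scene",(240,140,420,275)),("side",(270,180,390,350))]:
    s=pickle.load(open(n+"0.pkl","rb")); x0,y0,x1,y1=box
    c=s["image"][y0:y1,x0:x1]; ims.append(cv2.resize(c,None,fx=590/c.shape[0]*.65,fy=590/c.shape[0]*.65,interpolation=cv2.INTER_CUBIC))
cv2.imwrite("pics/crop1.png",np.hstack([i[:383] for i in ims]))
E
```

```text
scene (255, 205, 340, 262) 2335 min [ 498. -102.    6.] max [731. 177.  81.]
8 26 1240 [568.6  72.9  18.6] [ 500. -102.] [731. 177.] [586.1  55.3] [200.7 241.4] 41.3
26 33 330 [567.3  91.6  29.2] [499.   1.] [635. 176.] [568.2  87.6] [158.5 101.1] 74.2
30 40 465 [563.1  88.8  34.6] [498.  -2.] [640. 176.] [568.   86.6] [159.9 106.4] 74.3
40 50 53 [563.3  88.8  45.1] [533.  12.] [602. 166.] [567.7  86.5] [160.2  28.3] 74.6
60 74 76 [563.2  88.6  67.1] [533.  14.] [603. 167.] [567.7  87.5] [159.1  28.8] 74.2
74 85 81 [567.9  90.5  78.2] [533.   8.] [603. 167.] [569.   86.1] [159.9  31.7] 73.9
scene (325, 140, 415, 235) 4451 min [ 444. -589.    6.] max [756.  47. 148.]
8 26 1560 [ 538.2 -157.3   13.7] [ 450. -589.] [710.  21.] [ 557.1 -295.6] [186.4 634.5] 11.2
26 33 250 [ 539.8 -179.7   29.6] [ 460. -573.] [686.  37.] [ 552.4 -274.5] [171.4 630.6] 8.8
30 40 411 [ 541.6 -178.7   35. ] [ 459. -571.] [680.  47.] [ 550.4 -267.8] [169.3 636.5] 8.3
40 50 457 [ 549.5 -227.4   45.3] [ 459. -561.] [658.  18.] [ 547.3 -276.5] [163.6 587.9] 5.8
60 74 173 [ 522.1 -197.4   66.9] [ 460. -256.] [590.
[... 1057 characters left out ...]
 [ 529. -159.] [196.2 155.8] 86.9
26 33 163 [ 518.9 -221.4   29.5] [ 461. -259.] [586. -57.] [ 523.8 -158.1] [123.5 202.4] 0.3
30 40 247 [ 518.5 -222.5   34.9] [ 462. -260.] [603. -57.] [ 523.5 -160.8] [194.  142.8] 84.3
40 50 340 [ 512.  -201.    45.4] [ 461. -259.] [602. -55.] [ 523.1 -159.2] [195.1 142.9] 84.7
60 74 99 [ 525.8 -227.6   66.5] [ 462. -259.] [ 586. -176.] [ 525.8 -217.5] [ 77.2 125.4] 86.9
74 85 67 [ 529.9 -231.7   79. ] [ 463. -258.] [ 586. -176.] [ 526.  -217.2] [ 76.1 123. ] 86.9
125 139 76 [ 496.5 -231.9  131.2] [ 461. -260.] [ 586. -177.] [ 510.7 -242.5] [ 64.9 144. ] 58.0
139 150 1857 [ 525.4 -217.1  144.3] [ 463. -259.] [ 590. -170.] [ 527.  -214.1] [ 84.3 124.2] 86.8
```

View pics/crop1.png

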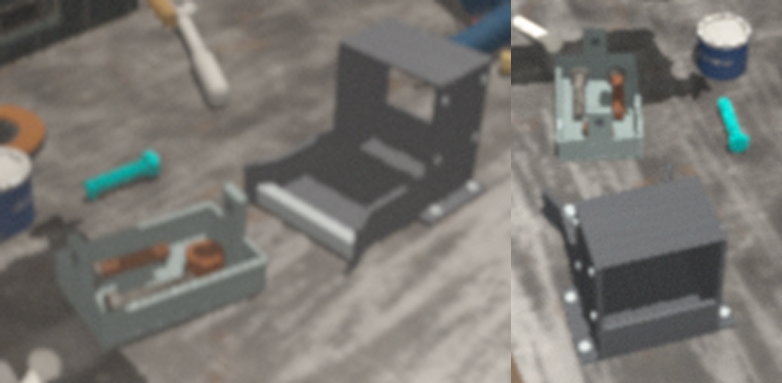

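Request:
arm_command:
  commands:
    - {"jaw": 0.05, "translation": [0.012, -0.101, 0.06], "delta_rot": [0, 0, -74]}
    - {"jaw": 0.05, "translation": [0.012, -0.101, 0.06], "delta_rot": [0, 0, -74]}
    - {"jaw": 0.05, "translation": [0.012, -0.101, 0.06], "delta_rot": [0, 0, -74]}
    - {"jaw": 0.05, "translation": [0.012, -0.101, 0.06], "delta_rot": [0, 0, -74]}
    - {"jaw": 0.05, "translation": [0.012, -0.101, 0.06], "delta_rot": [0, 0, -74]}
    - {"jaw": 0.05, "translation": [0.012, -0.101, 0.06], "delta_rot": [0, 0, -74]}
    - {"jaw": 0.05, "translation": [0.012, -0.101, 0.06], "delta_rot": [0, 0, -74]}
    - {"jaw": 0.05, "translation": [0.012, -0.101, 0.06], "delta_rot": [0, 0, -74]}
    - {"jaw": 0.05, "translation": [0.012, -0.101, 0.06], "delta_rot": [0, 0, -74]}
    - {"jaw": 0.05, "translation": [0.012, -0.101, 0.06], "delta_rot": [0, 0, -74]}
    - {"jaw": 0.05, "translation": [0.012, -0.101, 0.06], "delta_rot": [0, 0, -74]}
    - {"jaw": 0.05, "translation": [0.012, -0.101, 0.06], "delta_rot": [0, 0, -74]}
  squeeze: 80

```text
time: 1.1
tcp_pos: [548.9, 11.7, 344.4]
tool_rot: [-0.436, -3.11, -0.0]
force: [-0.6, 0.4, 0.0]
finger_gap: 0.587
grip_force: 0.0
```

```bash
cat >> h.py <<'E'
from scipy.spatial.transform import Rotation as Ro
def tool():
    s=state(); R=Ro.from_rotvec(s["tool_rot"]).as_matrix(); p=np.array(s["tcp_pos"])
    hd=np.degrees(np.arctan2(R[1,1],R[0,1]))
    print("t",round(s["time"],2),"tcp",p.round(1),"y-heading",round(hd,1),"z",R[:,2].round(3),"grasp",(p+155*R[:,2]).round(1),"F",np.round(s["force"],1),"gap",round(s["finger_gap"]*85.4,1),"grip",round(s["grip_force"],1),"j",np.round(s["joint_pos"],2))
    return p,R
E
python3 - <<'E'
from h import *
tool()
w=snapshot("wrist"); P=pts(w); cv2.imwrite("pics/w1.png",w["image"])
def rep(P):
    Q=P.reshape(-1,3); Q=Q[~np.isnan(Q[:,0])]
    for nm,m in [("tabs",(Q[:,2]>68)&(Q[:,2]<84)&(abs(Q[:,0]-568)<70)&(abs(Q[:,1]-85)<100)),("walls",(Q[:,2]>30)&(Q[:,2]<40)&(abs(Q[:,0]-568)<75)&(abs(Q[:,1]-85)<100)),("sill",(Q[:,2]>16)&(Q[:,2]<24)&(abs(Q[:,0]-530)<50)&(abs(Q[:,1]+74)<14)),("guides",(Q[:,2]>41)&(Q[:,2]<49)&(abs(Q[:,0]-530)<85)&(Q[:,1]<-40)&(Q[:,1]>-170)),("roof",(Q[:,2]>139)&(Q[:,2]<150)&(Q[:,1]<-120)&(Q[:,1]>-300))]:
        q=Q[m]
        if len(q)>5:
            rc=cv2.minAreaRect(q[:,:2].astype(np.float32)); print(nm,len(q),q.mean(0).round(1),"rect",np.round(rc[0],1),np.round(rc[1],1),round(rc[2],1))
        if nm=="tabs" and len(q)>5:
            for f in (q[q[:,1]<60],q[q[:,1]>110]):
                if len(f)>5:
                    rc=cv2.minAreaRect(f[:,:2].astype(np.float32)); print("  tab",len(f),f.mean(0).round(1),np.round(rc[0],1),np.round(rc[1],1),round(rc[2],1))
for n in ("wrist","scene","side"):
    print(n); rep(pts(snapshot(n)))
E
```

```text
t 1.1 tcp [548.9  11.7 344.4] y-heading 74.0 z [-0.001  0.    -1.   ] grasp [548.7  11.8 189.4] F [-0.6  0.4  0. ] gap 50.2 grip 0.0 j [ 0.15  0.58 -0.33  1.86  0.27  0.75  0.96]
wrist
tabs 1446 [571.5  99.3  76.9] rect [568.5  86.2] [160.3  30.1] 73.8
  tab 578 [547.   14.   77.9] [547.9  13.7] [ 9.5 29.2] 74.0
  tab 868 [587.9 156.1  76.3] [589.3 157.6] [11.7 30.2] 75.3
walls 4084 [568.4  97.6  34.8] rect [568.8  86.1] [159.9 103.8] 73.9
sill 1818 [527.8 -71.8  20.2] rect [529.8 -72.6] [ 14.3 100.2] 86.8
guides 1918 [ 513.1 -117.    45.1] rect [ 526.7 -111.7] [116.4 134.6] 90.0
roof 1167 [ 569.  -180.   143.9] rect [ 568.8 -178.5] [16.4 50.2] 63.2
scene
tabs 109 [566.8  90.6  76.1] rect [567.8  87. ] [159.6  31.6] 74.5
  tab 53 [545.8  16.7  75.8] [548.1  15.5] [10.3 31.5] 77.0
  tab 56 [586.6 160.4  76.5] [588.3 158.9] [10.  30.5] 74.7
walls 453 [563.7  88.3  34.6] rect [568.9  86.1] [161.  106.3] 73.8
sill 147 [529.3 -71.1  20.2] rect [529.9 -72.7] [ 16.6 100. ] 86.8
guides 175 [ 529.4 -112.4   45.2] rect [ 531.7 -114.7] [115.6 148.5] 87.3
roof 796 [ 588.7 -207.7  145. ] rect [ 737.5 -194.7] [160.  547.7] 88.3
side
tabs 67 [550.8  14.3  75. ] rect [569.2  77.8] [157.8  29. ] 73.8
  tab 65 [550.    9.9  75. ] [549.2   9.5] [15.  28.8] 71.8
walls 310 [567.4  70.9  34.7] rect [571.2  83.9] [164.8 101.8] 74.1
sill 19 [487.4 -72.2  19.9] rect [486.2 -72.2] [13.6 10. ] 73.8
guides 112 [ 495.5 -102.4   44.9] rect [ 532.  -113.4] [104.6 148.5] 87.3
roof 2344 [ 641.  -224.8  144.4] rect [ 890.3 -196.9] [168.1 848. ] 86.1
```

View pics/w1.png

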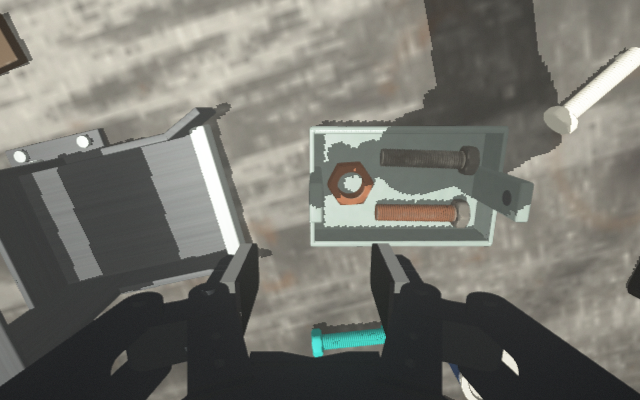

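The wrist view shows the tray's front tab at (316,190) with the nut at (350,182) and the bolts at (425,158) and (425,212). The sill is at (215,190), the white lookalike at (590,90) and the turquoise one at (350,335). All the measured heights and sizes match the description, so I'll descend onto the front tab.

Request:
arm_command:
  commands:
    - {"jaw": 0.05, "translation": [0.001, 0.001, 0.03], "delta_rot": [0, 0, 0]}
    - {"jaw": 0.05, "translation": [0.001, 0.002, 0.06], "delta_rot": [0, 0, 0]}
    - {"jaw": 0.05, "translation": [0.001, 0.002, 0.09], "delta_rot": [0, 0, 0]}
    - {"jaw": 0.05, "translation": [0.001, 0.002, 0.115], "delta_rot": [0, 0, 0]}
    - {"jaw": 0.05, "translation": [0.001, 0.002, 0.127], "delta_rot": [0, 0, 0]}
    - {"jaw": 0.03, "translation": [0.001, 0.002, 0.127], "delta_rot": [0, 0, 0]}
    - {"jaw": 0.02, "translation": [0.001, 0.002, 0.127], "delta_rot": [0, 0, 0]}
    - {"jaw": 0.0, "translation": [0.001, 0.002, 0.127], "delta_rot": [0, 0, 0]}
    - {"jaw": 0.0, "translation": [0.001, 0.002, 0.127], "delta_rot": [0, 0, 0]}
    - {"jaw": 0.0, "translation": [0.001, 0.002, 0.127], "delta_rot": [0, 0, 0]}
    - {"jaw": 0.0, "translation": [0.001, 0.002, 0.127], "delta_rot": [0, 0, 0]}
    - {"jaw": 0.0, "translation": [0.001, 0.002, 0.127], "delta_rot": [0, 0, 0]}

```text
time: 2.3
tcp_pos: [549.1, 14.1, 219.3]
tool_rot: [0.437, 3.108, 0.0]
force: [-1.9, -0.8, 7.8]
finger_gap: 0.108
grip_force: 79.2
```

```bash
cat >> h.py <<'E'
O=np.array([534,-73.,0]); BX=np.array([-.0535,-.9986,0]); BY=np.array([.9986,-.0535,0])
def pose(front_bay, yaw_rel, tilt):
    """tray front edge (bay x,y), yaw relative to bay deg, nose-up tilt deg, back edge on table -> TCP pose holding the front tab"""
    h=np.radians(-93.07+yaw_rel); t=np.radians(tilt)
    ex=np.array([np.cos(h),np.sin(h),0]); ey=np.array([-np.sin(h),np.cos(h),0])
    F=O+front_bay[0]*BX+front_bay[1]*BY
    B=F-160*np.cos(t)*ex
    tx=np.cos(t)*ex+np.sin(t)*np.array([0,0,1]); tz=np.cross(tx,ey)
    g=B+155*tx+62*tz
    R=np.stack([-ey,-tx,-tz],1)
    return g-155*R[:,2],R
def rel(T,T0):
    return ((T0[1].T@(T[0]-T0[0]))/1000).round(4), np.degrees(Ro.from_matrix(T0[1].T@T[1]).as_rotvec()).round(2)
E
python3 - <<'E'
from h import *
T0=tool()
a=pose((-82.7,8.2),-12.9,0); print("nominal",a[0].round(1),rel(a,T0))
for f,y,t in [((-83,8.2),-12.9,5),((-84.5,8.2),-12.9,11),((-50,5),-8,11),((-20,2),-3,11),((0,0),0,11),((15,0),0,11),((15,0),0,8.6)]:
    print(f,y,t,*rel(pose(f,y,t),a))
E
```

```text
t 2.3 tcp [549.1  14.1 219.3] y-heading 74.0 z [ 0.003 -0.    -1.   ] grasp [549.5  14.   64.3] F [-1.9 -0.8  7.8] gap 9.2 grip 79.2 j [ 0.08  0.77 -0.23  1.94  0.36  0.47  0.87]
nominal [548.  14. 217.] (array([ 0.0011, -0.0004,  0.0023]), array([ 0.03,  0.14, -0.05]))
(-83, 8.2) -12.9 5 [ 0.0001  0.0192 -0.0127] [5. 0. 0.]
(-84.5, 8.2) -12.9 11 [ 0.0004  0.0431 -0.0256] [11. -0.  0.]
(-50, 5) -8 11 [-0.0002  0.0086 -0.0256] [10.99 -0.47 -4.88]
(-20, 2) -3 11 [ 0.     -0.0219 -0.0256] [10.97 -0.95 -9.87]
(0, 0) 0 11 [-0.0001 -0.0423 -0.0256] [ 10.95  -1.24 -12.86]
(15, 0) 0 11 [-0.0035 -0.0569 -0.0256] [ 10.95  -1.24 -12.86]
(15, 0) 0 8.6 [-0.0055 -0.0656 -0.0207] [  8.56  -0.97 -12.88]
```

Request:
arm_command:
  commands:
    - {"jaw": 0.0, "translation": [0, 0.0038, -0.0026], "delta_rot": [1, 0, 0]}
    - {"jaw": 0.0, "translation": [0, 0.0077, -0.0052], "delta_rot": [2, 0, 0]}
    - {"jaw": 0.0, "translation": [0, 0.0115, -0.0077], "delta_rot": [3, 0, 0]}
    - {"jaw": 0.0, "translation": [0, 0.0154, -0.0103], "delta_rot": [4, 0, 0]}
    - {"jaw": 0.0, "translation": [0, 0.0192, -0.0127], "delta_rot": [5, 0, 0]}
    - {"jaw": 0.0, "translation": [0, 0.0231, -0.0149], "delta_rot": [6, 0, 0]}
    - {"jaw": 0.0, "translation": [0, 0.0271, -0.0171], "delta_rot": [7, 0, 0]}
    - {"jaw": 0.0, "translation": [0, 0.0311, -0.0193], "delta_rot": [8, 0, 0]}
    - {"jaw": 0.0, "translation": [0, 0.0351, -0.0215], "delta_rot": [9, 0, 0]}
    - {"jaw": 0.0, "translation": [0, 0.0391, -0.0236], "delta_rot": [10, 0, 0]}
    - {"jaw": 0.0, "translation": [0, 0.0431, -0.0256], "delta_rot": [11, 0, 0]}
    - {"jaw": 0.0, "translation": [0, 0.0431, -0.0256], "delta_rot": [11, 0, 0]}

```text
time: 3.3
tcp_pos: [560.9, 57.0, 243.8]
tool_rot: [-0.429, -3.072, 0.297]
force: [1.5, -3.7, 3.3]
finger_gap: 0.102
grip_force: 79.0
```

```bash
python3 - <<'E'
from h import *
T0=tool()
a=pose((-84.5,8.2),-12.9,11); print("vs nominal",rel(a,T0))
for f,y in [((-60,6.5),-10),((-40,4),-6.5),((-20,2),-3),((0,0),0),((15,0),0)]:
    print(f,y,*rel(pose(f,y,11),a))
s=snapshot("scene"); cv2.imwrite("pics/s2.png",cv2.resize(s["image"][120:280,200:440],None,fx=3,fy=3))
E
```

```text
t 3.3 tcp [560.9  57.  243.8] y-heading 74.1 z [-0.052 -0.185 -0.981] grasp [552.9  28.4  91.6] F [ 1.5 -3.7  3.3] gap 8.7 grip 79.0 j [-0.13  0.75 -0.11  1.85  0.4   0.67  0.74]
vs nominal (array([ 0.001 , -0.0016,  0.0015]), array([-0.05,  0.06,  0.05]))
(-60, 6.5) -10 [-0.0015 -0.0239  0.0046] [-0.   -0.55 -2.85]
(-40, 4) -6.5 [-0.0007 -0.0438  0.0085] [-0.   -1.22 -6.28]
(-20, 2) -3 [-0.0004 -0.0638  0.0124] [-0.   -1.89 -9.72]
(0, 0) 0 [-0.0005 -0.0838  0.0163] [ -0.    -2.46 -12.66]
(15, 0) 0 [-0.0039 -0.0982  0.0191] [ -0.    -2.46 -12.66]
```

View pics/s2.png

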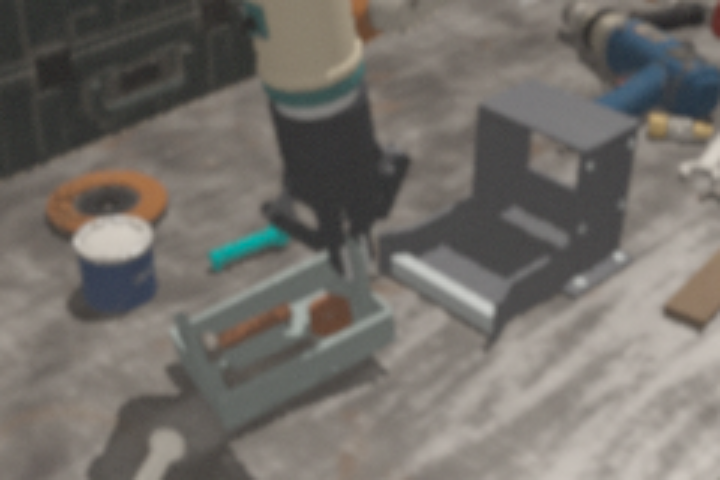

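Request:
arm_command:
  commands:
    - {"jaw": 0.0, "translation": [-0.0007, -0.008, 0.0015], "delta_rot": [0, -0.2, -1]}
    - {"jaw": 0.0, "translation": [-0.0015, -0.016, 0.003], "delta_rot": [0, -0.4, -1.9]}
    - {"jaw": 0.0, "translation": [-0.0015, -0.0239, 0.0046], "delta_rot": [0, -0.55, -2.85]}
    - {"jaw": 0.0, "translation": [-0.0012, -0.0305, 0.0059], "delta_rot": [0, -0.77, -4]}
    - {"jaw": 0.0, "translation": [-0.0009, -0.0371, 0.0072], "delta_rot": [0, -1, -5.1]}
    - {"jaw": 0.0, "translation": [-0.0007, -0.0438, 0.0085], "delta_rot": [0, -1.22, -6.28]}
    - {"jaw": 0.0, "translation": [-0.0006, -0.0505, 0.0098], "delta_rot": [0, -1.44, -7.4]}
    - {"jaw": 0.0, "translation": [-0.0005, -0.0571, 0.0111], "delta_rot": [0, -1.67, -8.6]}
    - {"jaw": 0.0, "translation": [-0.0004, -0.0638, 0.0124], "delta_rot": [0, -1.89, -9.72]}
    - {"jaw": 0.0, "translation": [-0.0005, -0.0705, 0.0137], "delta_rot": [0, -2.1, -10.7]}
    - {"jaw": 0.0, "translation": [-0.0005, -0.0771, 0.015], "delta_rot": [0, -2.3, -11.7]}
    - {"jaw": 0.0, "translation": [-0.0005, -0.0838, 0.0163], "delta_rot": [0, -2.46, -12.66]}

```text
time: 4.35
tcp_pos: [537.2, -27.1, 243.3]
tool_rot: [-0.082, -3.121, 0.3]
force: [2.1, 2.9, -0.9]
finger_gap: 0.101
grip_force: 78.8
```

```bash
python3 - <<'E'
from h import *
T0=tool()
a=pose((0,0),0,11); print("vs nominal",rel(a,T0))
for f,t in [((15,0),11),((15,0),9.5),((15,0),8)]: print(f,t,*rel(pose(f,0,t),a))
w=snapshot("wrist"); cv2.imwrite("pics/w3.png",w["image"]); 
for n in ("scene","wrist"):
    Q=pts(w if n=="wrist" else snapshot(n)).reshape(-1,3); Q=Q[~np.isnan(Q[:,0])]; D=Q-O
    b=np.stack([D@BX,D@BY,D[:,2]],1)
    m=(b[:,0]>-172)&(b[:,0]<-120)&(b[:,2]>45)&(b[:,2]<84)&(abs(b[:,1])<40); q=b[m]
    print(n,"backtab",m.sum(),q.mean(0).round(1),q.min(0).round(1),q.max(0).round(1))
    for i in range(-150,0,25):
        m=(b[:,0]>i)&(b[:,0]<i+12)&(b[:,2]>30)&(b[:,2]<70)&(abs(b[:,1])<75); q=b[m]
        if len(q)>5: print(i,q[:,1].min().round(1),q[:,1].max().round(1),q[:,2].max().round(1))
E
```

```text
t 4.35 tcp [537.2 -27.1 243.3] y-heading 87.0 z [-0.01  -0.19  -0.982] grasp [535.7 -56.6  91.2] F [ 2.1  2.9 -0.9] gap 8.7 grip 78.8 j [ 0.02  0.72 -0.13  1.96  0.54  0.56  0.97]
vs nominal (array([0.0007, 0.0004, 0.0007]), array([0.01, 0.01, 0.07]))
(15, 0) 11 [-0.     -0.0147  0.0029] [0. 0. 0.]
(15, 0) 9.5 [-0.     -0.0196  0.0069] [-1.5  0.   0. ]
(15, 0) 8 [-0.     -0.0245  0.011 ] [-3.  0. -0.]
scene backtab 126 [-165.4   -4.3   65.7] [-170.4  -16.6   45.1] [-155.8   13.7   81.2]
-150 -52.3 52.5 40.2
-125 -52.7 51.5 46.6
-100 -53.0 50.2 50.0
-75 -52.2 51.4 54.1
-50 -53.6 50.5 58.1
-25 -74.0 69.5 69.4
wrist backtab 463 [-156.5    5.2   47.6] [-158.6  -13.3   45. ] [-155.1   15.4   53.1]
-150 -51.6 52.4 40.7
-125 -51.7 51.5 45.4
-100 -51.6 46.3 50.0
-75 -51.9 51.3 54.8
-50 -52.0 16.7 59.6
-25 -75.0 73.3 70.0
```

View pics/w3.png

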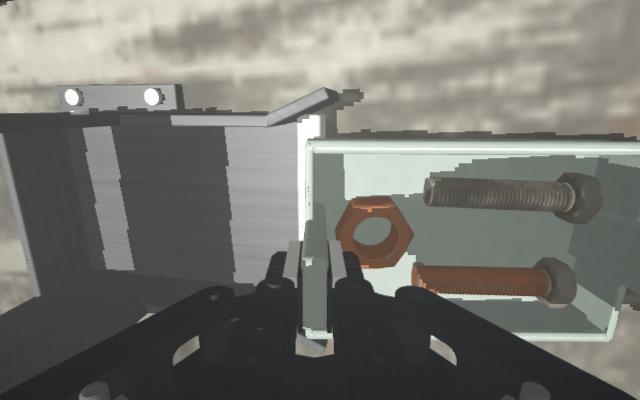

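Request:
arm_command:
  commands:
    - {"jaw": 0.0, "translation": [0, -0.005, 0.001], "delta_rot": [0, 0, 0]}
    - {"jaw": 0.0, "translation": [0, -0.01, 0.002], "delta_rot": [0, 0, 0]}
    - {"jaw": 0.0, "translation": [0, -0.015, 0.003], "delta_rot": [0, 0, 0]}
    - {"jaw": 0.0, "translation": [0, -0.0196, 0.0039], "delta_rot": [0, 0, 0]}
    - {"jaw": 0.0, "translation": [0, -0.0216, 0.0056], "delta_rot": [-0.6, 0, 0]}
    - {"jaw": 0.0, "translation": [0, -0.0237, 0.0073], "delta_rot": [-1.2, 0, 0]}
    - {"jaw": 0.0, "translation": [0, -0.0258, 0.009], "delta_rot": [-1.8, 0, 0]}
    - {"jaw": 0.0, "translation": [0, -0.0278, 0.0107], "delta_rot": [-2.5, 0, 0]}
    - {"jaw": 0.0, "translation": [0, -0.0278, 0.0107], "delta_rot": [-2.5, 0, 0]}
    - {"jaw": 0.0, "translation": [0, -0.0278, 0.0107], "delta_rot": [-2.5, 0, 0]}

```text
time: 5.28
tcp_pos: [535.6, -56.4, 239.8]
tool_rot: [-0.085, -3.128, 0.234]
force: [-4.1, 4.7, 19.3]
finger_gap: 0.105
grip_force: 82.1
```

```bash
python3 - <<'E'
from h import *
T0=tool(); print(rel(pose((20,0),0,8.5),T0))
E
```

```text
t 5.28 tcp [535.6 -56.4 239.8] y-heading 86.9 z [-0.008 -0.149 -0.989] grasp [534.3 -79.5  86.6] F [-4.1  4.7 19.3] gap 8.9 grip 82.1 j [ 0.11  0.72 -0.17  1.96  0.53  0.54  1.04]
(array([0.0007, 0.0007, 0.0022]), array([-0.07, -0.01, -0.06]))
```

Request:
arm_command:
  commands:
    - {"jaw": 0.0, "translation": [0, 0, -0.001], "delta_rot": [0, 0, 0]}
    - {"jaw": 0.0, "translation": [0, 0, -0.0015], "delta_rot": [0, 0, 0]}
    - {"jaw": 0.02, "translation": [0, 0, -0.0015], "delta_rot": [0, 0, 0]}
    - {"jaw": 0.04, "translation": [0, 0, -0.0015], "delta_rot": [0, 0, 0]}
    - {"jaw": 0.04, "translation": [0, 0, -0.0015], "delta_rot": [0, 0, 0]}
    - {"jaw": 0.04, "translation": [0, 0, -0.0015], "delta_rot": [0, 0, 0]}
    - {"jaw": 0.04, "translation": [0, 0, -0.02], "delta_rot": [0, 0, 0]}
    - {"jaw": 0.04, "translation": [0, 0, -0.05], "delta_rot": [0, 0, 0]}
    - {"jaw": 0.04, "translation": [0, 0, -0.08], "delta_rot": [0, 0, 0]}
    - {"jaw": 0.04, "translation": [0, 0, -0.11], "delta_rot": [0, 0, 0]}
    - {"jaw": 0.04, "translation": [0, 0, -0.12], "delta_rot": [0, 0, 0]}

```text
time: 6.2
tcp_pos: [537.8, -37.5, 360.4]
tool_rot: [0.085, 3.13, -0.232]
force: [1.0, -0.0, -0.4]
finger_gap: 0.467
grip_force: 0.0
```

```bash
cat >> h.py <<'E'
def bay(n):
    Q=pts(snapshot(n)).reshape(-1,3); Q=Q[~np.isnan(Q[:,0])]; D=Q-O
    return np.stack([D@BX,D@BY,D[:,2]],1)
def st(b,m,nm):
    q=b[m]
    if len(q)>5: print(nm,len(q),"mean",q.mean(0).round(1),"min",q.min(0).round(1),"max",q.max(0).round(1))
def look(n,back):
    b=bay(n); st(b,(abs(b[:,0]-back)<25)&(b[:,2]>50)&(b[:,2]<120)&(abs(b[:,1])<35),n+" backtab")
    for i in range(-150,60,30): st(b,(b[:,0]>i)&(b[:,0]<i+8)&(b[:,2]>25)&(b[:,2]<75)&(abs(b[:,1])<56)&(abs(b[:,1])>44),n+f" wall{i}")
E
python3 - <<'E'
from h import *
T0=tool()
for n in ("scene","wrist"): look(n,-145)
# target: closed fingers behind back tab, tool vertical, y along +BY, behind face
R=np.stack([-BX,BY,[0,0,-1]],1); print(np.linalg.det(R))
g=O+np.array([-195*BX]).ravel()+np.array([0,0,170]); T=(g-155*R[:,2],R); print(T[0].round(1),rel(T,T0))
E
```

```text
t 6.2 tcp [537.8 -37.5 360.4] y-heading 86.9 z [-0.002 -0.147 -0.989] grasp [537.5 -60.4 207.1] F [ 1.  -0.  -0.4] gap 39.9 grip 0.0 j [ 0.15  0.54 -0.27  1.87  0.4   0.8   1.14]
scene backtab 116 mean [-145.9   -3.8   67.7] min [-150.4  -17.7   50.1] max [-135.5   14.8   81. ]
scene wall-150 8 mean [-142.9  -24.3   33.6] min [-143.7  -52.3   30.8] max [-142.3   47.4   36.5]
scene wall-120 13 mean [-115.   -49.6   34.4] min [-118.   -52.    26.2] max [-112.2  -47.3   40.7]
scene wall-90 34 mean [-86.4   0.9  37.1] min [-90.  -51.9  25. ] max [-82.1  51.   48. ]
scene wall-60 38 mean [-56.   -4.   39.1] min [-59.9 -51.5  25.1] max [-52.3  50.9  50.9]
scene wall-30 42 mean [-25.9   2.8  41.9] min [-29.5 -52.5  25.4] max [-22.6  50.   54.8]
scene wall0 43 mean [ 4.3 -0.4 43.1] min [  0.2 -53.4  26.1] max [ 8.  49.3 60.4]
wrist backtab 1461 mean [-140.5   -1.7   69.9] min [-149.8  -15.5   50.1] max [-135.    14.9   80.6]
wrist wall-150 17 mean [-142.4   -3.    35.3] min [-143.5  -50.3   33.8] max [-142.    49.9   36.5]
wrist wall-120 185 mean [-116.     4.4   37.2] min [-119.9  -51.9   25.7] max [-112.    51.    40.9]
wrist wall-90 197 mean [-85.9   7.8  40.5] min [-90.  -52.   25.8] max [-82.   51.2  45.9]
wrist wall-60 217 mean [-56.1  10.4  43.5] min [-60. -52.  25.] max [-52.   50.7  50.2]
wrist wall-30 229 mean [-26.   11.8  47.1] min [-30.  -52.1  25.3] max [-22.1  50.5  55.3]
wrist wall0 250 mean [ 3.9 15.3 49.1] min [  0.  -52.1  25.1] max [ 8.  50.6 59.4]
wrist wall30 74 mean [34.1 55.5 35.8] min [30.  54.9 25.1] max [38. 56. 46.]
1.00006421
[544.4 121.7 325. ] (array([0.0021, 0.1628, 0.0116]), array([-6.4 ,  6.9 , 89.79]))
```

Request:
arm_command:
  commands:
    - {"jaw": 0.0, "translation": [0.002, 0.02, 0], "delta_rot": [-0.5, 0.5, 7]}
    - {"jaw": 0.0, "translation": [0.002, 0.05, 0], "delta_rot": [-1, 1, 14]}
    - {"jaw": 0.0, "translation": [0.002, 0.08, 0], "delta_rot": [-1.5, 1.6, 21]}
    - {"jaw": 0.0, "translation": [0.002, 0.11, 0.005], "delta_rot": [-2, 2.1, 28]}
    - {"jaw": 0.0, "translation": [0.002, 0.14, 0.008], "delta_rot": [-2.5, 2.7, 35]}
    - {"jaw": 0.0, "translation": [0.002, 0.16, 0.0116], "delta_rot": [-3, 3.2, 42]}
    - {"jaw": 0.0, "translation": [0.002, 0.163, 0.0116], "delta_rot": [-3.5, 3.8, 49]}
    - {"jaw": 0.0, "translation": [0.002, 0.163, 0.0116], "delta_rot": [-4, 4.3, 56]}
    - {"jaw": 0.0, "translation": [0.002, 0.163, 0.0116], "delta_rot": [-4.5, 4.8, 63]}
    - {"jaw": 0.0, "translation": [0.002, 0.163, 0.0116], "delta_rot": [-5, 5.4, 70]}
    - {"jaw": 0.0, "translation": [0.002, 0.163, 0.0116], "delta_rot": [-5.5, 5.9, 77]}
    - {"jaw": 0.0, "translation": [0.002, 0.163, 0.0116], "delta_rot": [-6, 6.5, 84]}

```text
time: 7.3
tcp_pos: [542.8, 120.4, 319.0]
tool_rot: [-2.173, -2.262, 0.028]
force: [0.4, 1.0, 0.4]
finger_gap: -0.005
grip_force: 0.0
```

```bash
python3 - <<'E'
from h import *
T0=tool()
R=np.stack([-BX,BY,[0,0,-1]],1)
for x,z in ((-190,70),(-168,70)):
    g=O+x*BX-0.5*BY+np.array([0,0,z]); T=(g-155*R[:,2],R); print(x,T[0].round(1),rel(T,T0))
E
```

```text
t 7.3 tcp [542.8 120.4 319. ] y-heading 2.3 z [-0.016 -0.009 -1.   ] grasp [540.3 119.  164. ] F [0.4 1.  0.4] gap -0.4 grip 0.0 j [-0.31  0.61  0.05  1.86 -0.04  0.69 -0.19]
-190 [543.7 116.8 225. ] (array([-0.0029,  0.0023,  0.094 ]), array([-0.93,  0.53,  5.36]))
-168 [542.5  94.8 225. ] (array([-0.0248,  0.0002,  0.0942]), array([-0.93,  0.53,  5.36]))
```

Request:
arm_command:
  commands:
    - {"jaw": 0.0, "translation": [-0.001, 0.001, 0.03], "delta_rot": [-0.93, 0.53, 5.36]}
    - {"jaw": 0.0, "translation": [-0.002, 0.002, 0.06], "delta_rot": [-0.93, 0.53, 5.36]}
    - {"jaw": 0.0, "translation": [-0.003, 0.002, 0.08], "delta_rot": [-0.93, 0.53, 5.36]}
    - {"jaw": 0.0, "translation": [-0.003, 0.002, 0.094], "delta_rot": [-0.93, 0.53, 5.36]}
    - {"jaw": 0.0, "translation": [-0.011, 0.0015, 0.094], "delta_rot": [-0.93, 0.53, 5.36]}
    - {"jaw": 0.0, "translation": [-0.018, 0.001, 0.094], "delta_rot": [-0.93, 0.53, 5.36]}
    - {"jaw": 0.0, "translation": [-0.0248, 0.0002, 0.094], "delta_rot": [-0.93, 0.53, 5.36]}
    - {"jaw": 0.0, "translation": [-0.0248, 0.0002, 0.094], "delta_rot": [-0.93, 0.53, 5.36]}

```text
time: 7.97
tcp_pos: [543.8, 93.0, 228.0]
tool_rot: [2.274, 2.164, 0.005]
force: [-0.2, -1.1, 0.1]
finger_gap: 0.003
grip_force: 0.0
```

```bash
cat >> h.py <<'E'
def tb():
    p,R=tool(); g=p+155*R[:,2]-O; s=state(); F=np.array(s["force"]); print("grasp in bay",(g@BX).round(1),(g@BY).round(1),g[2].round(1),"F bay",(F@BX).round(1),(F@BY).round(1),F[2].round(1)); return p,R
E
python3 - <<'E'
from h import *
tb(); look("wrist",-145)
E
```

```text
t 7.97 tcp [543.8  93.  228. ] y-heading -2.9 z [ 0.004  0.    -1.   ] grasp [544.4  93.   73. ] F [-0.2 -1.1  0.1] gap 0.2 grip 0.0 j [-0.25  0.75  0.05  1.93 -0.07  0.46 -0.2 ]
grasp in bay -166.4 1.5 73.0 F bay 1.1 -0.2 0.1
wrist backtab 3476 mean [-161.9   -1.5  108.1] min [-170.   -35.    77.1] max [-140.1   35.   120. ]
wrist wall-150 166 mean [-142.7   -5.1   31.9] min [-144.   -51.    25.7] max [-142.    51.    36.4]
```

Request:
arm_command:
  commands:
    - {"jaw": 0.0, "translation": [-0.003, -0.001, 0.001], "delta_rot": [0, 0, 0]}
    - {"jaw": 0.0, "translation": [-0.006, -0.002, 0.002], "delta_rot": [0, 0, 0]}
    - {"jaw": 0.0, "translation": [-0.008, -0.002, 0.002], "delta_rot": [0, 0, 0]}
    - {"jaw": 0.0, "translation": [-0.01, -0.002, 0.002], "delta_rot": [0, 0, 0]}
    - {"jaw": 0.0, "translation": [-0.0125, -0.002, 0.002], "delta_rot": [0, 0, 0]}
    - {"jaw": 0.0, "translation": [-0.015, -0.002, 0.002], "delta_rot": [0, 0, 0]}
    - {"jaw": 0.0, "translation": [-0.018, -0.002, 0.002], "delta_rot": [0, 0, 0]}
    - {"jaw": 0.0, "translation": [-0.021, -0.002, 0.002], "delta_rot": [0, 0, 0]}
    - {"jaw": 0.0, "translation": [-0.024, -0.002, 0.002], "delta_rot": [0, 0, 0]}
    - {"jaw": 0.0, "translation": [-0.027, -0.002, 0.002], "delta_rot": [0, 0, 0]}

```text
time: 8.85
tcp_pos: [540.3, 68.8, 225.3]
tool_rot: [2.272, 2.169, 0.006]
force: [0.8, 3.5, 0.9]
finger_gap: 0.0
grip_force: 2.3
```

```bash
python3 - <<'E'
from h import *
tb(); look("wrist",-125); look("scene",-125)
E
```

```text
t 8.85 tcp [540.3  68.8 225.3] y-heading -2.7 z [ 0.003  0.002 -1.   ] grasp [540.8  69.1  70.3] F [0.8 3.5 0.9] gap 0.0 grip 2.3 j [-0.2   0.75  0.04  1.95 -0.06  0.44 -0.16]
grasp in bay -142.3 -0.8 70.3 F bay -3.6 0.6 0.9
wrist backtab 5077 mean [-141.6   -0.2  102.9] min [-150.   -35.    57.5] max [-121.9   35.   119.9]
wrist wall-120 32 mean [-1.19e+02  1.00e-01  3.39e+01] min [-120.   -51.3   25.8] max [-115.2   51.7   36.5]
scene backtab 149 mean [-137.4  -11.4   81.2] min [-149.9  -31.5   50.9] max [-116.    30.5  119.1]
scene wall-120 13 mean [-116.   -49.6   33.3] min [-119.9  -52.9   25.9] max [-112.5  -47.4   39.1]
scene wall-90 14 mean [-86.5 -49.5  36.8] min [-90.  -53.   26.5] max [-82.7 -46.5  42.6]
scene wall-60 16 mean [-55.7 -48.9  38. ] min [-59.4 -51.   26.2] max [-52.4 -45.8  48.3]
scene wall-30 33 mean [-25.8 -19.9  42.1] min [-29.9 -51.8  25.4] max [-22.   51.6  55.4]
scene wall0 41 mean [ 4.1 -0.1 44. ] min [  0.6 -51.9  25.2] max [ 7.9 50.3 60.3]
scene wall30 28 mean [32.7 12.5 46.9] min [ 30.1 -51.8  30.4] max [36.6 53.7 63.8]
```

Request:
arm_command:
  commands:
    - {"jaw": 0.0, "translation": [-0.003, 0, 0], "delta_rot": [0, 0, 0]}
    - {"jaw": 0.0, "translation": [-0.006, 0, 0], "delta_rot": [0, 0, 0]}
    - {"jaw": 0.0, "translation": [-0.009, 0, 0], "delta_rot": [0, 0, 0]}
    - {"jaw": 0.0, "translation": [-0.012, 0, 0], "delta_rot": [0, 0, 0]}
    - {"jaw": 0.0, "translation": [-0.015, 0, 0], "delta_rot": [0, 0, 0]}
    - {"jaw": 0.0, "translation": [-0.018, 0, 0], "delta_rot": [0, 0, 0]}
    - {"jaw": 0.0, "translation": [-0.021, 0, 0], "delta_rot": [0, 0, 0]}
    - {"jaw": 0.0, "translation": [-0.024, 0, 0], "delta_rot": [0, 0, 0]}
    - {"jaw": 0.0, "translation": [-0.027, 0, 0], "delta_rot": [0, 0, 0]}
    - {"jaw": 0.0, "translation": [-0.03, 0, 0], "delta_rot": [0, 0, 0]}

```text
time: 9.78
tcp_pos: [539.2, 39.7, 225.7]
tool_rot: [2.271, 2.17, 0.008]
force: [0.1, 7.5, 3.7]
finger_gap: 0.0
grip_force: 3.8
```

```bash
python3 - <<'E'
from h import *
tb(); look("wrist",-95); look("scene",-95)
E
```

```text
t 9.78 tcp [539.2  39.7 225.7] y-heading -2.6 z [ 0.004  0.003 -1.   ] grasp [539.9  40.2  70.7] F [0.1 7.5 3.7] gap 0.0 grip 3.8 j [-0.14  0.74  0.03  1.96 -0.05  0.43 -0.12]
grasp in bay -113.4 -0.2 70.7 F bay -7.5 -0.3 3.7
wrist backtab 4116 mean [-110.7    0.2  106.8] min [-120.   -35.    78.4] max [-94.2  35.  120. ]
scene backtab 135 mean [-107.2  -11.6   80.2] min [-120.   -33.6   50. ] max [-88.6  23.6 120. ]
scene wall-90 14 mean [-86.2 -34.8  34.5] min [-89.1 -51.4  25.1] max [-82.2  51.1  39.3]
scene wall-60 19 mean [-56.5 -48.9  38.3] min [-60.  -51.4  26.4] max [-52.1 -44.4  46.2]
scene wall-30 20 mean [-26.5 -48.6  40.7] min [-29.9 -51.5  26.6] max [-22.8 -44.3  54. ]
scene wall0 30 mean [  3.7 -25.8  46.8] min [  0.5 -51.7  26.6] max [ 7.7 50.9 62.2]
scene wall30 48 mean [34.1  7.5 51.5] min [ 30.5 -55.9  32.5] max [37.8 52.2 68.1]
```

Request:
arm_command:
  commands:
    - {"jaw": 0.0, "translation": [-0.002, 0, 0], "delta_rot": [0, 0, 0]}
    - {"jaw": 0.0, "translation": [-0.004, 0, 0], "delta_rot": [0, 0, 0]}
    - {"jaw": 0.0, "translation": [-0.006, 0, 0], "delta_rot": [0, 0, 0]}
    - {"jaw": 0.0, "translation": [-0.008, 0, 0], "delta_rot": [0, 0, 0]}
    - {"jaw": 0.0, "translation": [-0.01, 0, 0], "delta_rot": [0, 0, 0]}
    - {"jaw": 0.0, "translation": [-0.012, 0, 0], "delta_rot": [0, 0, 0]}
    - {"jaw": 0.0, "translation": [-0.014, 0, 0], "delta_rot": [0, 0, 0]}

```text
time: 10.47
tcp_pos: [539.1, 27.2, 226.2]
tool_rot: [2.27, 2.171, 0.012]
force: [-0.0, 10.2, 8.1]
finger_gap: 0.0
grip_force: 5.6
```

```bash
python3 - <<'E'
from h import *
tb(); look("scene",-80)
E
```

```text
t 10.47 tcp [539.1  27.2 226.2] y-heading -2.5 z [ 0.006  0.005 -1.   ] grasp [540.   28.   71.2] F [-0.  10.2  8.1] gap 0.0 grip 5.6 j [-0.12  0.74  0.02  1.97 -0.05  0.43 -0.1 ]
grasp in bay -101.2 0.6 71.2 F bay -10.2 -0.6 8.1
scene backtab 93 mean [-91.7 -12.2  81.1] min [-105.   -32.    50.7] max [-76.2   6.9 119.7]
scene wall-60 14 mean [-56.7 -48.7  37.1] min [-59.6 -51.6  26.2] max [-52.2 -46.7  44.9]
scene wall-30 21 mean [-25.5 -34.4  43.1] min [-29.4 -50.8  26.9] max [-22.4  50.6  53. ]
scene wall0 22 mean [  4.1 -48.1  44.9] min [  0.1 -51.   26.4] max [  7.9 -44.4  60.3]
scene wall30 46 mean [34.3  2.2 54.7] min [ 30.3 -51.4  35. ] max [37.8 51.9 71. ]
```

Request:
arm_command:
  commands:
    - {"jaw": 0.0, "translation": [-0.002, 0, 0], "delta_rot": [0, 0, 0]}
    - {"jaw": 0.0, "translation": [-0.004, 0, 0], "delta_rot": [0, 0, 0]}
    - {"jaw": 0.0, "translation": [-0.006, 0, 0], "delta_rot": [0, 0, 0]}
    - {"jaw": 0.0, "translation": [-0.008, 0, 0], "delta_rot": [0, 0, 0]}
    - {"jaw": 0.0, "translation": [-0.01, 0, 0], "delta_rot": [0, 0, 0]}

```text
time: 10.93
tcp_pos: [538.2, 15.4, 225.9]
tool_rot: [2.27, 2.17, 0.008]
force: [-0.4, 0.0, 0.5]
finger_gap: -0.005
grip_force: 0.0
```

```bash
python3 - <<'E'
from h import *
tb(); look("scene",-70)
E
```

```text
t 10.93 tcp [538.2  15.4 225.9] y-heading -2.6 z [ 0.005  0.002 -1.   ] grasp [538.9  15.8  70.9] F [-0.4  0.   0.5] gap -0.4 grip 0.0 j [-0.09  0.74  0.02  1.97 -0.04  0.43 -0.09]
grasp in bay -89.0 0.1 70.9 F bay -0.0 -0.4 0.5
scene backtab 132 mean [-75.9 -12.4  74.2] min [-94.9 -34.5  50.3] max [-49.5   2.4 119.6]
scene wall-60 24 mean [-56.4 -47.8  40.3] min [-60.  -50.2  25.4] max [-52.1 -44.6  53.6]
scene wall-30 20 mean [-26.  -47.9  42.1] min [-28.6 -49.8  25.1] max [-22.4 -44.7  57.8]
scene wall0 20 mean [  4.4 -47.7  43.5] min [  1.2 -51.   27. ] max [  7.5 -44.8  57.1]
scene wall30 24 mean [ 34.4 -19.8  51.5] min [ 30.2 -50.7  37.8] max [38.  51.3 60.4]
```

Request:
arm_command:
  commands:
    - {"jaw": 0.0, "translation": [0.002, 0, 0], "delta_rot": [0, 0, 0]}
    - {"jaw": 0.0, "translation": [0.003, 0, 0], "delta_rot": [0, 0, 0]}
    - {"jaw": 0.0, "translation": [0.003, 0, 0], "delta_rot": [0, 0, 0]}
    - {"jaw": 0.0, "translation": [0.003, 0, 0], "delta_rot": [0, 0, 0]}
    - {"jaw": 0.0, "translation": [0.003, 0, 0], "delta_rot": [0, 0, 0]}
    - {"jaw": 0.0, "translation": [0.003, 0, 0], "delta_rot": [0, 0, 0]}

```text
time: 11.48
tcp_pos: [537.9, 17.8, 225.1]
tool_rot: [2.272, 2.169, 0.005]
force: [0.5, 0.7, 0.3]
finger_gap: -0.003
grip_force: 0.0
```

```bash
python3 - <<'E'
from h import *
tb(); look("scene",-60); look("wrist",-60)
s=snapshot("scene"); cv2.imwrite("pics/s4.png",cv2.resize(s["image"][120:280,220:460],None,fx=3,fy=3))
E
```

```text
t 11.48 tcp [537.9  17.8 225.1] y-heading -2.7 z [ 0.003  0.002 -1.   ] grasp [538.3  18.1  70.1] F [0.5 0.7 0.3] gap -0.2 grip 0.0 j [-0.1   0.74  0.02  1.97 -0.04  0.43 -0.09]
grasp in bay -91.2 -0.6 70.1 F bay -0.7 0.4 0.3
scene backtab 145 mean [-58.5 -14.1  66.5] min [-84.9 -34.4  50.2] max [-35.4   8.6 119.3]
scene wall-60 28 mean [-56.7 -47.6  49.9] min [-60.  -50.5  29.9] max [-52.4 -45.2  66.8]
scene wall-30 23 mean [-25.6 -47.5  44.3] min [-29.  -49.8  25.8] max [-22.1 -46.   61.5]
scene wall0 24 mean [  3.4 -48.   43.2] min [  0.  -51.2  27.1] max [  7.7 -45.1  58.5]
scene wall30 19 mean [ 34.6 -17.4  44.5] min [ 30.5 -51.1  27.5] max [37.9 49.9 53.3]
wrist backtab 1795 mean [-80.4  -0.5 102.5] min [-85.  -35.   61.2] max [-57.8  35.  119.9]
wrist wall-60 286 mean [-56.3  17.5  64.2] min [-60.  -49.7  59.8] max [-52.   53.4  66. ]
```

View pics/s4.png

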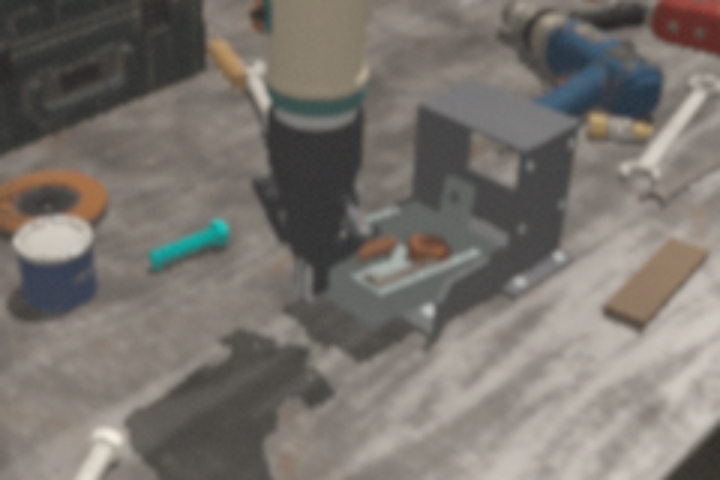

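Request:
arm_command:
  commands:
    - {"jaw": 0.0, "translation": [-0.004, 0, 0], "delta_rot": [0, 0, 0]}
    - {"jaw": 0.0, "translation": [-0.008, 0, 0], "delta_rot": [0, 0, 0]}
    - {"jaw": 0.0, "translation": [-0.012, 0, 0], "delta_rot": [0, 0, 0]}
    - {"jaw": 0.0, "translation": [-0.016, 0, 0], "delta_rot": [0, 0, 0]}
    - {"jaw": 0.0, "translation": [-0.019, 0, 0], "delta_rot": [0, 0, 0]}
    - {"jaw": 0.0, "translation": [-0.022, 0, 0], "delta_rot": [0, 0, 0]}
    - {"jaw": 0.0, "translation": [-0.025, 0, 0], "delta_rot": [0, 0, 0]}
    - {"jaw": 0.0, "translation": [-0.028, 0, 0], "delta_rot": [0, 0, 0]}
    - {"jaw": 0.0, "translation": [-0.032, 0, 0], "delta_rot": [0, 0, 0]}
    - {"jaw": 0.0, "translation": [-0.036, 0, 0], "delta_rot": [0, 0, 0]}
    - {"jaw": 0.0, "translation": [-0.04, 0, 0], "delta_rot": [0, 0, 0]}
    - {"jaw": 0.0, "translation": [-0.044, 0, 0], "delta_rot": [0, 0, 0]}

```text
time: 12.63
tcp_pos: [535.8, -26.3, 225.1]
tool_rot: [2.272, 2.169, 0.005]
force: [0.7, 2.4, -1.4]
finger_gap: -0.001
grip_force: 1.0
```

```bash
python3 - <<'E'
from h import *
tb(); look("scene",-30)
E
```

```text
t 12.63 tcp [535.8 -26.3 225.1] y-heading -2.7 z [ 0.003  0.002 -1.   ] grasp [536.3 -26.   70.1] F [ 0.7  2.4 -1.4] gap -0.1 grip 1.0 j [-0.01  0.74  0.01  1.97 -0.02  0.42 -0.03]
grasp in bay -47.0 -0.2 70.1 F bay -2.5 0.6 -1.4
scene backtab 171 mean [-39.6 -13.1  74.6] min [-55.  -34.6  50. ] max [ -7.1  33.8 119. ]
scene wall-30 25 mean [-26.3 -32.4  46.1] min [-29.6 -50.9  25.7] max [-22.7  52.6  59.8]
scene wall0 24 mean [  4.  -47.5  42.7] min [  0.2 -49.6  27. ] max [  7.9 -44.6  57.2]
scene wall30 13 mean [ 33.4 -47.6  46.9] min [ 30.5 -49.6  37.4] max [ 36.6 -45.6  54.6]
```

Pushing smoothly at about 2.5 N. Now the next stretch.

Request:
arm_command:
  commands:
    - {"jaw": 0.0, "translation": [-0.003, 0, 0], "delta_rot": [0, 0, 0]}
    - {"jaw": 0.0, "translation": [-0.006, 0, 0], "delta_rot": [0, 0, 0]}
    - {"jaw": 0.0, "translation": [-0.01, 0, 0], "delta_rot": [0, 0, 0]}
    - {"jaw": 0.0, "translation": [-0.014, 0, 0], "delta_rot": [0, 0, 0]}
    - {"jaw": 0.0, "translation": [-0.018, 0, 0], "delta_rot": [0, 0, 0]}
    - {"jaw": 0.0, "translation": [-0.022, 0, 0], "delta_rot": [0, 0, 0]}
    - {"jaw": 0.0, "translation": [-0.026, 0, 0], "delta_rot": [0, 0, 0]}
    - {"jaw": 0.0, "translation": [-0.03, 0, 0], "delta_rot": [0, 0, 0]}
    - {"jaw": 0.0, "translation": [-0.033, 0, 0], "delta_rot": [0, 0, 0]}
    - {"jaw": 0.0, "translation": [-0.036, 0, 0], "delta_rot": [0, 0, 0]}
    - {"jaw": 0.0, "translation": [-0.038, 0, 0], "delta_rot": [0, 0, 0]}
    - {"jaw": 0.0, "translation": [-0.039, 0, 0], "delta_rot": [0, 0, 0]}

```text
time: 13.68
tcp_pos: [534.0, -65.3, 225.0]
tool_rot: [2.272, 2.168, 0.005]
force: [0.2, 2.1, -2.3]
finger_gap: 0.001
grip_force: 1.0
```

```bash
python3 - <<'E'
from h import *
tb(); look("scene",5)
b=bay("scene"); st(b,(b[:,0]>60)&(b[:,0]<170)&(b[:,2]>38)&(b[:,2]<43.5)&(abs(b[:,1])<54)&(abs(b[:,1])>45),"wall far")
E
```

```text
t 13.68 tcp [534.  -65.3 225. ] y-heading -2.7 z [ 0.003  0.002 -1.   ] grasp [534.5 -65.   70. ] F [ 0.2  2.1 -2.3] gap 0.1 grip 1.0 j [ 0.07  0.74  0.    1.97 -0.01  0.43  0.03]
grasp in bay -8.0 0.1 70.0 F bay -2.1 0.1 -2.3
scene backtab 248 mean [-9.7 -7.7 83.2] min [-20.  -34.6  50.3] max [ 26.2  34.9 119.8]
scene wall0 44 mean [ 3.1 -8.  44.6] min [  0.  -49.7  25.6] max [ 7.7 52.1 58.2]
scene wall30 11 mean [ 34.6 -47.9  47.2] min [ 31.7 -55.5  36.4] max [ 36.8 -44.5  55.1]
wall far 23 mean [103.3 -21.9  40.9] min [ 62.9 -48.5  38.2] max [157.1  51.   43.2]
```

Request:
arm_command:
  commands:
    - {"jaw": 0.0, "translation": [-0.0015, 0, 0], "delta_rot": [0, 0, 0]}
    - {"jaw": 0.0, "translation": [-0.003, 0, 0], "delta_rot": [0, 0, 0]}
    - {"jaw": 0.0, "translation": [-0.0045, 0, 0], "delta_rot": [0, 0, 0]}
    - {"jaw": 0.0, "translation": [-0.006, 0, 0], "delta_rot": [0, 0, 0]}
    - {"jaw": 0.0, "translation": [-0.007, 0, 0], "delta_rot": [0, 0, 0]}
    - {"jaw": 0.0, "translation": [-0.008, 0, 0], "delta_rot": [0, 0, 0]}
    - {"jaw": 0.0, "translation": [-0.008, 0, 0], "delta_rot": [0, 0, 0]}

```text
time: 14.37
tcp_pos: [533.7, -73.2, 225.0]
tool_rot: [2.272, 2.168, 0.005]
force: [0.0, 0.9, -1.1]
finger_gap: 0.001
grip_force: 0.7
```

```bash
python3 - <<'E'
from h import *
tb(); look("scene",10)
b=bay("scene")
for i in range(10,165,25): st(b,(b[:,0]>i)&(b[:,0]<i+15)&(b[:,2]>30)&(abs(b[:,1])<54)&(abs(b[:,1])>46)&(b[:,2]<70),f"w{i}")
E
```

```text
t 14.37 tcp [533.7 -73.2 225. ] y-heading -2.7 z [ 0.003  0.002 -1.   ] grasp [534.1 -73.   70. ] F [ 0.   0.9 -1.1] gap 0.0 grip 0.7 j [ 0.09  0.74 -0.    1.97 -0.    0.43  0.04]
grasp in bay -0.0 0.1 70.0 F bay -0.9 -0.0 -1.1
scene backtab 333 mean [-4.9 -5.1 87.7] min [-15.  -34.9  50. ] max [ 32.1  34.3 120. ]
scene wall0 11 mean [ 6.7  4.2 33. ] min [  6.  -49.9  25.1] max [ 7.6 48.5 41.4]
scene wall30 15 mean [ 33.9 -34.2  47. ] min [ 30.  -49.4  36.7] max [37.2 52.9 55.3]
w10 47 mean [ 16.8 -18.6  46.4] min [ 10.1 -50.1  30.3] max [24.9 53.6 56.4]
w35 14 mean [ 41.5 -48.6  47.1] min [ 35.3 -51.8  37.8] max [ 48.7 -46.9  54.8]
w60 16 mean [ 67.3 -48.   44.8] min [ 60.  -50.2  36.4] max [ 73.3 -46.2  52. ]
w85 19 mean [ 92.7 -16.8  44.6] min [ 87.1 -49.4  35.8] max [99.3 53.2 49.9]
w160 15 mean [166.1  50.2  43.8] min [160.   46.1  32.3] max [174.8  54.   59.8]
```

Request:
arm_command:
  commands:
    - {"jaw": 0.0, "translation": [-0.001, 0, 0], "delta_rot": [0, 0, 0]}
    - {"jaw": 0.0, "translation": [-0.002, 0, 0], "delta_rot": [0, 0, 0]}
    - {"jaw": 0.0, "translation": [-0.003, 0, 0], "delta_rot": [0, 0, 0]}
    - {"jaw": 0.0, "translation": [-0.004, 0, 0], "delta_rot": [0, 0, 0]}
    - {"jaw": 0.0, "translation": [-0.004, 0, 0], "delta_rot": [0, 0, 0]}
    - {"jaw": 0.0, "translation": [-0.004, 0, 0], "delta_rot": [0, 0, 0]}

```text
time: 14.97
tcp_pos: [533.6, -77.0, 225.1]
tool_rot: [2.272, 2.168, 0.006]
force: [-0.3, 1.6, -0.5]
finger_gap: 0.0
grip_force: 1.0
```

```bash
python3 - <<'E'
from h import *
tb()
b=bay("scene")
for i in range(10,165,25): st(b,(b[:,0]>i)&(b[:,0]<i+15)&(b[:,2]>30)&(abs(b[:,1])<54)&(abs(b[:,1])>46)&(b[:,2]<70),f"w{i}")
E
```

```text
t 14.97 tcp [533.6 -77.  225.1] y-heading -2.7 z [ 0.003  0.002 -1.   ] grasp [534.1 -76.7  70.1] F [-0.3  1.6 -0.5] gap 0.0 grip 1.0 j [ 0.09  0.74 -0.    1.97 -0.    0.43  0.05]
grasp in bay 3.7 0.3 70.1 F bay -1.6 -0.4 -0.5
w10 27 mean [17.4 -4.7 39.6] min [ 12.9 -49.8  31.3] max [24. 53. 46.]
w35 9 mean [ 43.2 -48.   41.9] min [ 38.3 -49.8  36.3] max [ 48.3 -46.7  44.7]
w60 9 mean [ 67.6 -47.8  40.9] min [ 60.2 -49.5  34.7] max [ 73.5 -46.4  45.7]
w85 7 mean [ 93.  -33.4  41.4] min [ 88.1 -48.7  34.4] max [96.6 52.  45.5]
w160 19 mean [167.2  50.5  41.1] min [160.7  46.4  30.2] max [174.4  53.9  54.2]
```

Request:
arm_command:
  commands:
    - {"jaw": 0.0, "translation": [0.005, 0, 0], "delta_rot": [0, 0, 0]}
    - {"jaw": 0.0, "translation": [0.015, 0, 0], "delta_rot": [0, 0, 0]}
    - {"jaw": 0.0, "translation": [0.035, 0, 0], "delta_rot": [0, 0, 0]}
    - {"jaw": 0.0, "translation": [0.06, 0, -0.01], "delta_rot": [0, 0, 0]}
    - {"jaw": 0.0, "translation": [0.09, 0, -0.04], "delta_rot": [0, 0, 0]}
    - {"jaw": 0.0, "translation": [0.1, 0, -0.08], "delta_rot": [0, 0, 0]}
    - {"jaw": 0.0, "translation": [0.1, 0, -0.12], "delta_rot": [0, 0, 0]}
    - {"jaw": 0.0, "translation": [0.1, 0, -0.14], "delta_rot": [0, 0, 0]}
    - {"jaw": 0.0, "translation": [0.1, 0, -0.14], "delta_rot": [0, 0, 0]}

```text
time: 15.77
tcp_pos: [539.3, 23.8, 370.3]
tool_rot: [2.266, 2.166, 0.018]
force: [0.0, -0.4, 0.1]
finger_gap: 0.004
grip_force: 0.0
```

```bash
python3 - <<'E'
from h import *
tb()
for n in ("scene","wrist"):
    b=bay(n)
    for i in range(5,165,25): st(b,(b[:,0]>i)&(b[:,0]<i+15)&(b[:,2]>30)&(abs(b[:,1])<51)&(abs(b[:,1])>44)&(b[:,2]<70),f"{n} w{i}")
    st(b,(b[:,0]>-10)&(b[:,0]<40)&(b[:,2]>55)&(b[:,2]<95)&(abs(b[:,1])<25),"backtab")
s=snapshot("scene")["image"][120:260,260:440]; w=snapshot("wrist")["image"]
cv2.imwrite("pics/end.png",np.hstack([cv2.resize(s,(400,311)),cv2.resize(w,(400,311))]))
E
```

```text
t 15.77 tcp [539.3  23.8 370.3] y-heading -2.6 z [ 0.013  0.003 -1.   ] grasp [541.3  24.3 215.3] F [ 0.  -0.4  0.1] gap 0.4 grip 0.0 j [-0.13  0.51  0.04  1.87 -0.03  0.75 -0.11]
grasp in bay -97.5 2.1 215.3 F bay 0.4 0.1 0.1
scene w5 26 mean [ 15.3 -10.7  38.6] min [ 11.3 -50.2  30.8] max [19.4 50.9 46.4]
scene w30 28 mean [38.   7.7 40. ] min [ 30.1 -49.1  30.3] max [44.7 50.9 46. ]
scene w55 13 mean [ 62.8 -47.9  41.8] min [ 56.3 -50.   35.4] max [ 68.6 -45.7  45.6]
scene w80 24 mean [88.1 -7.1 41.1] min [ 80.7 -50.3  33.4] max [94.9 51.  45.6]
scene w105 19 mean [110.8  18.7  39.4] min [105.2 -48.8  30.2] max [117.1  50.4  45.7]
scene w130 15 mean [137.8  49.5  36.5] min [131.2  46.6  30.2] max [143.9  50.8  45.9]
scene w155 19 mean [163.8  48.8  37.5] min [156.3  44.6  30.4] max [169.8  50.9  45.3]
backtab 125 mean [15.5 -0.4 73.7] min [ 11.2 -13.3  55.4] max [24.6 18.4 88.1]
backtab 30 mean [21.8  2.8 86.2] min [20.1 -1.  84.8] max [23.8  6.7 87.2]
```

View pics/end.png

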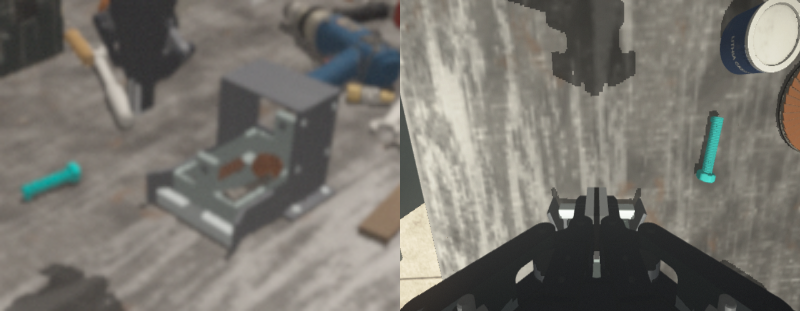

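The tray stands level behind the sill, at (245,175) in the left half of the last picture. The wall tops read about 46 mm along its whole length. The nut at (268,165) and a bolt at (232,168) are visible inside it, and the gripper is clear.

```bash
python3 -c "
from workcell import order
print(order.sign_off())"
```

```text
the job is handed in; nothing more can be done
None
```

The tray is level on the bay floor behind the sill, tipped up onto the sill first and then pushed in from the back. I handed the job in at about 16 s with the arm clear. The nut and at least one bolt show in the last picture; I did not pick out the second bolt there or re-measure the bystanders.

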